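# Bring a stock box to the repair clamp and pump the clamp onto it

### The job

Slide the carrier with the small wooden stock box along its rail from the first station to the next one, in front of the clamp, so that it clicks into the detent there. Then, using only the clamp's trigger, pump the jaw forward until its sprung pad presses the box against the fence with the pad's springs about half squashed (between a quarter and three quarters, never more, or the box cracks). Finish while still holding the trigger in, and leave the die block, the tin and the screwdriver where they are.

Things in the scene. Friction and masses are not known exactly. Their poses are not given: they have to be found in the camera images.
- jig: Fixed jig. Origin on the bench at the middle station; z up, y along the rail from first to next station, x from rail to clamp. Plywood base 360 x 520 mm, 18 thick (x -90 to 270, y -305 to 215 mm). Rail at x = 0. Clamp body on y = 0: two grey cheeks, 48 mm wide, x 132 to 210, up to z = 108 mm. Behind the trigger a fixed black grip, x 197 to 211, 30 mm wide, top at z = 190 mm.
- carrier (a joint): Travel of the carrier along the rail (m): 0 first station, 0.140 next station, in front of the clamp, 0.260 third (too far); stops at -0.02 and 0.28. Sprung-ball detents pull in from about 5 mm. Sliding takes 2 to 4 N, a detent 6 to 10 N. Aluminium plate, 96 mm across the rail, 190 mm along it, top 46 mm above the bench, with ribs 8 mm high on either side of the box.
- push_post (a point): Top centre of the carrier's upright steel post, to push or grip: 14 mm thick, with a round black knob 20 mm thick as its uppermost 12 mm. It stands from 46 to 118 mm above the bench, 105 mm behind the carrier's middle (towards -y), about 50 mm clear of the box.
- stock_box: Open wooden box with black steel blanks, 70 mm (across the rail, its x) by 90 mm (along the rail, its y) by 50 mm high, 0.17 to 0.33 kg, loose on the carrier. Origin: centre of its underside, 46 mm above the bench. At the start there are 3 to 9 mm between the box and the plane of the fence; the clamp pad slides the box to the fence, which takes 1 to 4 N.
- fence: Fixed wooden fence, screwed to the jig's base across the rail from the clamp pad: 110 mm wide, top 96 mm above the bench. Its origin lies in the plane of the face that the box is pressed against, at the face's foot, at jig x = -45, y = 0, z = 18 mm; its axes are the jig's (x points from the face to the clamp pad).
- jaw_travel (a joint): Travel of the jaw bar along the jig's -x towards the fence (m), 0 (drawn back) to 0.07; starts from 0 to 0.022. The face of the free pad is at jig x = 0.072 minus this. The bar has a rack of 8 mm pitch; friction (26 N) keeps it in place when the trigger is let go.
- jaw: Steel jaw head at the front of the bar, 14 x 56 x 50 mm, top 97 mm above the bench; it moves with jaw_travel. It is not to be touched. Its origin coincides with the jig's origin when the jaw is drawn right back.
- pad_travel (a joint): How far the sprung pad is pushed back towards the jaw head (m): 0 is free, 0.020 is its full travel. The springs give 1 N per mm, so the value tells the force on the box. A quarter squashed is 0.005, half 0.010, three quarters 0.015.
- pad_face (a point): Centre of the face of the rubber-faced pad (60 mm wide, 44 mm high), 70 mm above the bench, looking along the jig's -x to the fence. From this face to the front of the jaw head there are 34 mm with the pad free.
- pad: The rubber-faced pad plate itself; its frame is that of the jig shifted along x by the pad's and the jaw's travel.
- trigger_squeeze (a joint): Squeeze of the trigger (rad): 0 released, 0.5 fully in, at its stop; springs back. A full squeeze moves the pawl 11 mm; the jaw advances 8 mm, one tooth, per full pump (3 to 11 mm on the first). The first 0.14 rad of a squeeze (up to 0.36 on the first) can be idle; letting the trigger out fully picks up the next tooth.
- trigger_face (a point): Middle of the front face (looking to the jig's -x) of the trigger paddle, to be pushed along +x or squeezed against the fixed grip (70 mm over both). Paddle 12 mm thick, 26 wide, ends 20 mm above this point. Hinge along y at jig x = 165, z = 95 mm, 70 mm below; released it leans 0.25 rad to -x, fully in 0.25 to +x: 35 mm of travel at this point, 161 mm above the bench. The push takes 3 to 20 N.
- trigger: The whole black trigger; its origin is on the hinge. Its frame is parallel to the jig's when released and turns with the trigger.
- die_block: Bystander: stepped black steel die block, 60 x 45 x 36 mm, on the baseboard. Origin: centre of its underside.
- nail_tin: Bystander: bare metal tin, 52 mm in diameter, 65 mm high, on the baseboard. Origin: centre of its underside.
- screwdriver: Bystander: screwdriver with a wooden handle, 180 mm long, lying on the baseboard.
There are look-alikes about, which are no part of the job. What is shaped like the stock_box but green or red is not meant.

How it is judged:
By the outcome, as a careful person would: the job done as asked, in the order asked, and still so for the second after the job is handed in, while the arm keeps its last pose, push and grip.
It also fails if it takes over 64 s, if anything falls off the work surface, if the arm or the gripper's body presses on something with over 40 N, if the wrist force passes 120 N, or if a joint passes its speed limit or range.

### The arm

A 6-joint arm with a two-finger parallel gripper is mounted at the origin on the work surface. World frame = base frame: x ahead of the robot, y to its left, z up, the work surface at z = 0. Lengths are in m, angles in rad, forces in N, time in s.
With the tool pointing down it reaches from about 0.25 to 0.725 m from the base axis. Payload 4 kg.
Tool frame: the origin (TCP) lies midway between the tips of the shut fingers; the grasp point (between the pads) lies 19 mm behind it (grasp_offset is the distance from the TCP to the grasp point, in m); z points along the fingers, y is the line along which they close (so a half turn about z gives the same grasp; the last joint's range is limited). The gripper opens to 85 mm and grips with 20 to 120 N. Pads are 22 mm wide; open, the fingers measure 114 mm over their backs; the gripper's body (76 mm by 85 mm) begins 54 mm behind the grasp point. The pads swing forward as they close: fully open they stand 13 mm farther back than shut.
Start: joints at [1.296, 0.241, 0.005, 1.335, 0, 1.571], TCP at [0.136, 0.481, 0.203] pointing down, gripper open.
Joint ranges: [-2.72, 2.72], [-1.05, 1.87], [-1.09, 1.28], [-1.99, 2.15], [-1.42, 1.44], [-3.14, 3.14]. Speed limits (rad/s): [2.79, 2.79, 3.14, 3.14, 3.14, 3.14].

### API

Orientations are given as [roll, pitch, yaw] about the fixed x, y, z axes, in that order (R = Rz(yaw) Ry(pitch) Rx(roll)).
In Python, from plant import observe, capture, close_job, recognise, grasp_offset gives the robot as it stands. The module is installed in compiled form; this text tells all that it offers.
- The arm moves only by the shell command python3 -m jog 'ROWS'. ROWS is a JSON object of lists of equal length, an entry for each row: "dp": the shift along the world's x, y, z in m, a list of three; "rotation": the turn, a rotation vector about the world's x, y, z in degrees, a list of three; "fingers": the finger opening in m, from 0 to 0.0854. In form: {"dp": [[tx, ty, tz], ...], "rotation": [[ax, ay, az], ...], "fingers": [fingers, ...]}. A call has 1 to 12 rows; each row is the pose to reach, as a shift and turn from the pose commanded when the call began; what a row does not reach only later rows make up. A row lasts 1/12 s, in which the tool goes at most 41.7 mm and 7.16 degrees, less where a joint would pass 70% of its speed; a pose out of reach is approached as far as the arm can. A call with a gripper value outside its range is refused whole. The fingers move at their own pace and stop on an object; the grip force is fixed at half the most. Time passes only in rows, so rows that repeat a pose let the fingers close. It gives the time, the measured TCP pose, the force, the opening and the grip force at its end, in the units of the state.
- observe(): the state, without advancing time (a new reading comes with each control period).
- capture(name): name is "scene" or "top" or "wrist"; returns a dict with "pixels" (420x560x3 uint8, red, green, blue), "fx", "fy", "cx", "cy" (pixels), "T" (4x4, takes a point from camera to world coordinates). Camera axes: x right, y down, z forward; pixel columns grow to the right and rows downward; lengths in m; the calibration is good to about 2 mm. A picture is of the moment at which its call begins. There is no depth.
- close_job(): hands the job in; it is judged then, once.
Trained networks look in a picture, given as the dict that the camera call returned (one of the last four; its "shot" number tells which), for a name from the list of things; names that differ only in an ending like _2 or _b are one class to them, and where a whole thing is asked for, a point or a joint stands for the part that bears it (a point fixed in the world has none). Each returns a list of dicts, best first, with "confidence" (0 to 1); they miss things now and then, are a little off and sometimes report something else, mostly with a low value. They report only what shows in the picture. A call takes as long as a camera call. They do not tell look-alikes from the thing itself.
- recognise(picture, target): "point" ([row, column] in pixels, amid what is visible of it).
The state is a dict: "t": time; "joint_positions": joint angles; "qd": joint speeds; "effort": joint torques, N m; "eef_pos": TCP position; "orientation": TCP orientation; "force": force on the tool from outside, world axes, zero at the start; "ft_torque": the same for the moment, N m; "gripper_width": opening from 0.0 (shut) to 1.0 (fully open); "gripper_force": force on a finger pad.
Only numpy, scipy, OpenCV 4.12 (cv2) and the standard library are available. Lean on these libraries where they do the work, as an engineer would, in place of code of your own. Each camera call takes 0.05 s, during which the arm holds its last target. There are 200 camera calls.

## Working session

There is one attempt and no reset: what is moved stays moved. The work goes in short steps, Python scripts to look and compute and a shell command to move; the robot and the scene stay as the last step left them, time stands still between calls to the robot, and variables do not carry over. Pictures are saved under pics/ and viewed, at most 10 in all, crops included, and the job is handed in when it is done.

```bash
mkdir -p pics; cat > h.py <<'E'
import numpy as np, cv2
from plant import observe, capture, recognise
def save(p,name): cv2.imwrite('pics/'+name,cv2.cvtColor(p['pixels'],cv2.COLOR_RGB2BGR))
def ray(p,rc):
    T=np.array(p['T']); d=np.array([(rc[1]-p['cx'])/p['fx'],(rc[0]-p['cy'])/p['fy'],1.])
    return T[:3,3],T[:3,:3]@d
def onz(p,rc,z):
    o,d=ray(p,rc); return o+d*(z-o[2])/d[2]
def proj(p,X):
    T=np.array(p['T']); c=T[:3,:3].T@(np.array(X)-T[:3,3]); return [c[1]/c[2]*p['fy']+p['cy'],c[0]/c[2]*p['fx']+p['cx']]
E
python3 - <<'E'
from h import *
ims=[]
for n in ['scene','top']:
    p=capture(n); save(p,n+'0.png')
    T=np.array(p['T']);print(n,T[:3,3].round(3),T[:3,2].round(2))
    for t,z in [('push_post',.118),('stock_box',.07),('trigger_face',.161),('pad_face',.07),('fence',.096),('jaw',.097),('die_block',.036),('nail_tin',.08),('jig',.018),('screwdriver',.025)]:
        for r in recognise(p,t)[:3]: print(t,np.round(r['point']),round(r['confidence'],2),onz(p,r['point'],z).round(3))
print(observe())
E
```

```text
scene [1.203 0.514 0.779] [-0.64 -0.46 -0.62]
push_post [201. 250.] 0.86 [ 0.56  -0.052  0.118]
push_post [224. 239.] 0.58 [ 0.642 -0.017  0.118]
stock_box [219. 394.] 0.88 [0.356 0.246 0.07 ]
stock_box [182. 186.] 0.88 [ 0.55  -0.292  0.07 ]
stock_box [197. 276.] 0.73 [ 0.459 -0.046  0.07 ]
trigger_face [232. 265.] 0.89 [0.664 0.079 0.161]
pad_face [233. 292.] 0.73 [0.55  0.069 0.07 ]
pad_face [296. 327.] 0.3 [0.666 0.239 0.07 ]
fence [202. 252.] 0.74 [ 0.538 -0.066  0.096]
fence [220. 327.] 0.67 [0.485 0.127 0.096]
jaw [239. 285.] 0.71 [0.603 0.086 0.097]
die_block [230. 195.] 0.81 [ 0.655 -0.156  0.036]
die_block [223. 235.] 0.37 [ 0.575 -0.094  0.036]
nail_tin [224. 237.] 0.67 [ 0.61  -0.051  0.08 ]
jig [264. 280.] 0.93 [0.61  0.077 0.018]
screwdriver [295. 328.] 0.67 [0.628 0.222 0.025]
top [0.429 0.051 1.123] [ 0.09 -0.03 -1.  ]
push_post [241. 325.] 0.86 [ 0.454 -0.115  0.118]
stock_box [236. 299.] 0.93 [ 0.466 -0.056  0.07 ]
stock_box [294. 193.] 0.89 [0.32  0.213 0.07 ]
stock_box [295. 394.] 0.87 [ 0.318 -0.298  0.07 ]
trigger_face [159. 257.] 0.43 [0.645 0.054 0.161]
fence 
[... 438 characters left out ...]
.025]
{'t': 1.1, 'joint_positions': array([1.29605553e+00, 2.40588806e-01, 5.03241698e-03, 1.33518088e+00,
       1.55672576e-05, 1.57081707e+00]), 'qd': array([ 2.09907980e-03,  1.69919712e-03, -6.75114950e-04, -1.12414327e-03,
       -9.04462857e-05, -1.01829140e-03]), 'effort': array([ 5.10493373e-05, -3.72219622e+01,  2.52696723e+01,  1.21296867e-03,
        6.41709107e-06,  1.49575563e-06]), 'eef_pos': array([0.1356505 , 0.48127306, 0.20332446]), 'orientation': array([ 3.14153359e+00, -1.55684825e-05,  2.86683112e+00]), 'force': array([0.53512957, 0.30634233, 0.28445928]), 'ft_torque': array([0.0073915 , 0.00269359, 0.00176861]), 'gripper_force': 0.0, 'gripper_width': 1.001583721005792}
```

View pics/scene0.png

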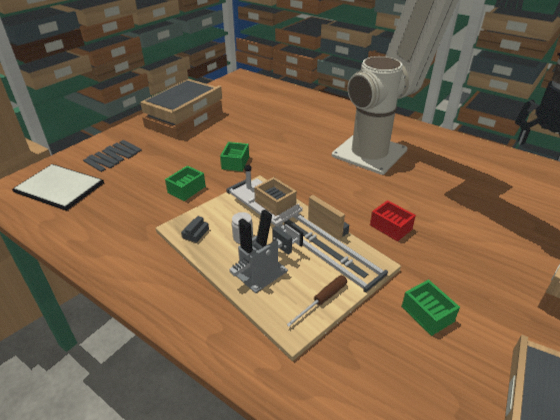

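View pics/top0.png

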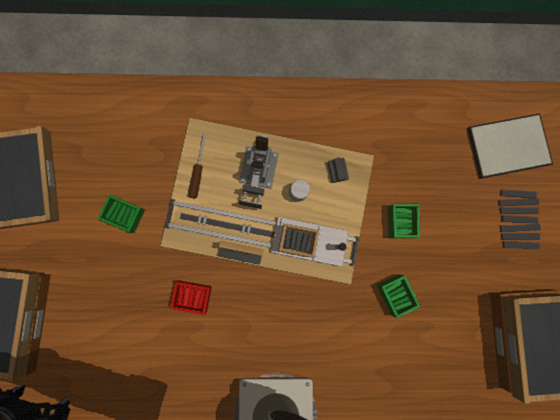

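The scene view shows the jig amid the table. The wooden box is on the carrier at scene (row 195, col 275) and top (238, 299). The post is at scene (175, 249) and top (244, 342). Candidates for the stock box:
- Wooden box on the carrier, top (238, 299): chosen.
- Green boxes at top (213, 121), (221, 405) and (296, 399): look-alikes.
- Red box at top (297, 190): look-alike.
- Large wooden crates at the edges: look-alikes.

Next I'll fit the jig pose and check with a close crop.

```bash
cat > fit.py <<'E'
from h import *
from scipy.optimize import least_squares
p=capture('top');im=p['pixels']
c0=np.array([[118,190],[155,373],[283,352],[247,161]],float) # UL,UR,LR,LL row,col
g=cv2.cvtColor(im,cv2.COLOR_RGB2GRAY); lab=cv2.cvtColor(im,cv2.COLOR_RGB2LAB).astype(float)
m=np.zeros(g.shape,np.uint8)
hsv=cv2.cvtColor(im,cv2.COLOR_RGB2HSV)
b=hsv[140,300].astype(int);t=hsv[60+60,480].astype(int);print('ply',im[140,300],'table',im[120,450])
ref=im[140,300].astype(float);tab=im[120,450].astype(float)
m=(np.linalg.norm(im-ref,axis=2)<np.linalg.norm(im-tab,axis=2)).astype(np.uint8)
roi=np.zeros_like(m);cv2.fillConvexPoly(roi,cv2.convexHull(((c0-c0.mean(0))*1.08+c0.mean(0))[:,::-1].astype(np.int32)),1)
m=cv2.morphologyEx(m*roi,cv2.MORPH_OPEN,np.ones((3,3),np.uint8))
cs=max(cv2.findContours(m,cv2.RETR_EXTERNAL,cv2.CHAIN_APPROX_NONE)[0],key=cv2.contourArea)
hull=cv2.convexHull(cs)[:,0]
W=np.array([onz(p,(q[1],q[0]),.018)[:2] for q in hull])
r=cv2.minAreaRect((W*1000).astype(np.float32));print(r)
q=cv2.boxPoints(r)/1000;print(q.round(4))
# jig +y is along long side toward +world y
(e0,e1)=(q[1]-q[0],q[2]-q[1]); L=e0 if np.linalg.norm(e0)>np.linalg.norm(e1) else e1
L=L*np.sign(L[1])/np.linalg.norm(L); yaw=np.arctan2(-L[0],L[1])
R=np.array([[np.cos(yaw),-np.sin(yaw)],[np.sin(yaw),np.cos(yaw)]])
o=np.array(r[0])/1000-R@[.09,-.045]
print('yaw',np.degrees(yaw),'origin',o)
np.save('jig.npy',[o[0],o[1],yaw])
def J(x,y,z): return np.append(o+R@[x,y],z)
s=capture('scene')
pts=dict(post=J(0,-.245,.118),boxtop=J(0,-.14,.096),fence=J(-.045,0,.096),tf=J(.141,0,.161),cheek=J(.171,0,.108),grip=J(.204,0,.19),pad0=J(.072,0,.092),jawtop0=J(.113,0,.097))
for k,X in pts.items(): print(k,X.round(3),'top',np.round(proj(p,X),1),'scene',np.round(proj(s,X),1))
a=im[110:295,150:385].copy()
for X in pts.values():
    rr,cc=proj(p,X);cv2.circle(a,(int(cc)-150,int(rr)-110),1,(255,0,255),-1)
for x,y in [(.27,.215),(.27,-.305),(-.09,-.305),(-.09,.215)]:
    rr,cc=proj(p,J(x,y,.018));cv2.circle(a,(int(cc)-150,int(rr)-110),1,(255,0,255),-1)
a=cv2.resize(a,None,fx=3.2,fy=3.2,interpolation=cv2.INTER_CUBIC);cv2.imwrite('pics/fit.png',a[:,:,::-1])
E
python3 fit.py
```

```text
ply [137 101  63] table [130  79  35]
((566.646484375, 21.0611572265625), (521.1296997070312, 361.058837890625), 78.92512512207031)
[[ 0.3394 -0.2   ]
 [ 0.6938 -0.2693]
 [ 0.7939  0.2421]
 [ 0.4395  0.3115]]
yaw -11.074872 origin [0.48696668 0.08251137]
post [ 0.44  -0.158  0.118] top [246.5 342.6] scene [165.2 247.6]
boxtop [ 0.46  -0.055  0.096] top [238.3 299.8] scene [188.4 273.3]
fence [0.443 0.091 0.096] top [245.  241.3] scene [205.4 324.1]
tf [0.625 0.055 0.161] top [167.6 256.1] scene [217.9 267.8]
cheek [0.655 0.05  0.108] top [160.4 258.6] scene [242.1 258.1]
grip [0.687 0.043 0.19 ] top [138.9 261.5] scene [220.5 244.7]
pad0 [0.558 0.069 0.092] top [199.5 250.8] scene [227.6 290.3]
jawtop0 [0.598 0.061 0.097] top [183.4 254. ] scene [233.9 277.5]
```

View pics/fit.png

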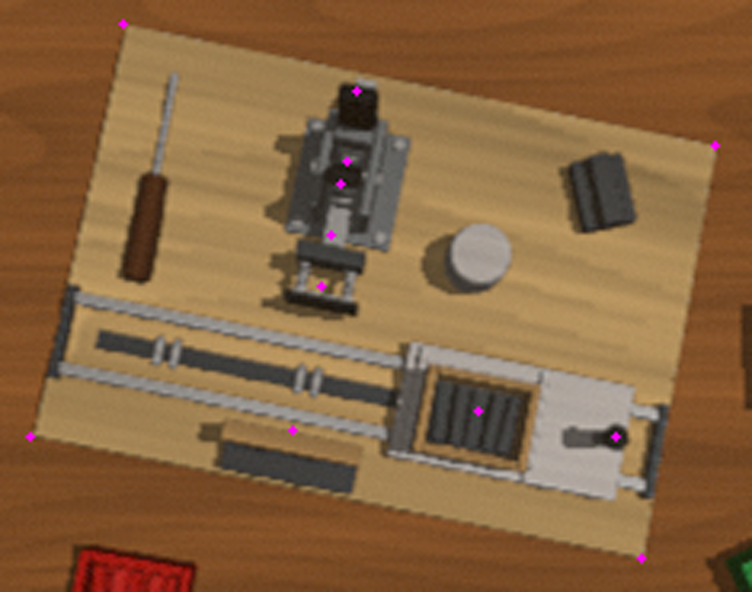

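The jig fit is excellent: 521 x 361 mm measured against 520 x 360 nominal. The crop shows the chosen wooden box with black blanks at (478, 411) and the post knob at (610, 437). Both are where the jig geometry predicts. Next I move above the post.

```bash
python3 -m jog '{"dp":[[0.152,-0.32,0],[0.152,-0.32,0],[0.152,-0.32,0],[0.152,-0.32,0],[0.152,-0.32,0],[0.152,-0.32,0],[0.152,-0.32,0],[0.152,-0.32,0],[0.152,-0.32,0],[0.304,-0.639,0],[0.304,-0.639,0],[0.304,-0.639,0]],"rotation":[[0,0,0],[0,0,0],[0,0,4.66],[0,0,4.66],[0,0,4.66],[0,0,4.66],[0,0,4.66],[0,0,4.66],[0,0,4.66],[0,0,4.66],[0,0,4.66],[0,0,4.66]],"fingers":[0.05,0.05,0.05,0.05,0.05,0.05,0.05,0.05,0.05,0.05,0.05,0.05]}'; python3 -c "
from plant import observe;o=observe();print(o['eef_pos'],o['orientation'],o['t'])"
```

```text
t: 2.2
eef_pos: [0.3419, 0.0467, 0.2038]
orientation: [3.141, 0.002, 2.949]
force: [0.7, 1.2, -0.0]
gripper_width: 0.584
gripper_force: 0.0
[0.34194083 0.04668472 0.20377576] [3.14089629e+00 1.50858444e-03 2.94891470e+00] 2.2
```

```bash
python3 -m jog '{"dp":[[0.1,-0.205,0],[0.1,-0.205,0],[0.1,-0.205,0],[0.1,-0.205,0],[0.1,-0.205,0],[0.1,-0.205,0],[0.1,-0.205,0],[0.1,-0.205,0]],"rotation":[[0,0,0],[0,0,0],[0,0,0],[0,0,0],[0,0,0],[0,0,0],[0,0,0],[0,0,0]],"fingers":[0.05,0.05,0.05,0.05,0.05,0.05,0.05,0.05]}'; python3 - <<'E'
from h import *
p=capture('wrist');save(p,'w1.png')
for r in recognise(p,'push_post')[:2]: print(r['point'],r['confidence'],onz(p,r['point'],.118),onz(p,r['point'],.085))
print('expect',proj(p,[.440,-.158,.118]),observe()['eef_pos'],observe()['orientation'])
E
```

```text
t: 2.87
eef_pos: [0.4414, -0.1575, 0.2028]
orientation: [3.141, -0.001, 2.946]
force: [-0.5, 0.8, -0.3]
gripper_width: 0.585
gripper_force: 0.0
[183.0, 305.0] 0.77 [ 0.42647574 -0.13456003  0.118     ] [ 0.43298721 -0.13329635  0.085     ]
expect [np.float64(202.85417097666377), np.float64(281.6141636699516)] [ 0.44082272 -0.15596028  0.20311353] [ 3.14113781e+00 -1.07275481e-03  2.94843966e+00]
```

View pics/w1.png

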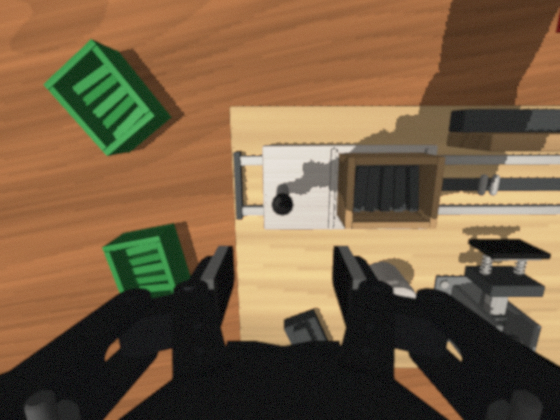

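The wrist view shows the knob at (204, 282), exactly where my jig fit predicts it; the network's hit at (183, 305) is off. I descend and grip.

```bash
python3 -m jog '{"dp":[[0,-0.002,-0.035],[0,-0.002,-0.07],[0,-0.002,-0.1],[0,-0.002,-0.125],[0,-0.002,-0.137],[0,-0.002,-0.137],[0,-0.002,-0.137],[0,-0.002,-0.137],[0,-0.002,-0.137],[0,-0.002,-0.137],[0,-0.002,-0.137],[0,-0.002,-0.137]],"rotation":[[0,0,0],[0,0,0],[0,0,0],[0,0,0],[0,0,0],[0,0,0],[0,0,0],[0,0,0],[0,0,0],[0,0,0],[0,0,0],[0,0,0]],"fingers":[0.05,0.05,0.05,0.05,0.05,0.05,0,0,0,0,0,0]}'
```

```text
t: 3.97
eef_pos: [0.4427, -0.1585, 0.0681]
orientation: [3.141, 0.003, 2.948]
force: [-0.5, 2.8, 6.8]
gripper_width: 0.21
gripper_force: 58.5
```

```bash
python3 -m jog '{"dp":[[0.0006,0.003,0],[0.0016,0.008,0],[0.0029,0.015,0],[0.0043,0.022,0],[0.0059,0.03,0],[0.0074,0.038,0],[0.009,0.046,0],[0.0106,0.054,0],[0.0121,0.062,0],[0.0137,0.07,0],[0.0153,0.078,0],[0.0168,0.086,0]],"rotation":[[0,0,0],[0,0,0],[0,0,0],[0,0,0],[0,0,0],[0,0,0],[0,0,0],[0,0,0],[0,0,0],[0,0,0],[0,0,0],[0,0,0]],"fingers":[0,0,0,0,0,0,0,0,0,0,0,0]}';python3 -m jog '{"dp":[[0.0016,0.008,0],[0.0031,0.016,0],[0.0047,0.024,0],[0.0063,0.032,0],[0.0076,0.039,0],[0.0086,0.044,0],[0.0094,0.048,0],[0.0098,0.05,0],[0.01,0.0512,0],[0.0101,0.0514,0],[0.0101,0.0514,0],[0.0101,0.0514,0]],"rotation":[[0,0,0],[0,0,0],[0,0,0],[0,0,0],[0,0,0],[0,0,0],[0,0,0],[0,0,0],[0,0,0],[0,0,0],[0,0,0],[0,0,0]],"fingers":[0,0,0,0,0,0,0,0,0,0,0,0]}'
```

```text
t: 4.97
eef_pos: [0.4594, -0.0735, 0.0681]
orientation: [-3.139, 0.003, 2.947]
force: [-1.6, -2.2, 5.3]
gripper_width: 0.206
gripper_force: 59.4
t: 5.97
eef_pos: [0.4696, -0.0211, 0.0681]
orientation: [3.141, 0.003, 2.948]
force: [-2.6, 1.1, 5.8]
gripper_width: 0.204
gripper_force: 59.6
```

```bash
python3 -m jog '{"dp":[[0,0,0],[0,0,0],[0,0,0],[0,0,0],[0,0,0.02],[0,0,0.06],[0,0,0.1],[0,0,0.14],[0,0,0.17],[0,0,0.17],[0,0,0.17],[0,0,0.17]],"rotation":[[0,0,0],[0,0,0],[0,0,0],[0,0,0],[0,0,0],[0,0,0],[0,0,0],[0,0,0],[0,0,0],[0,0,0],[0,0,0],[0,0,0]],"fingers":[0.05,0.05,0.05,0.05,0.05,0.05,0.05,0.05,0.05,0.05,0.05,0.05]}'; cat > m.py <<'E'
from h import *
o=np.load('jig.npy');yaw=o[2];o=o[:2];R=np.array([[np.cos(yaw),-np.sin(yaw)],[np.sin(yaw),np.cos(yaw)]])
def J(x,y,z): return np.append(o+R@[x,y],z)
def inv(X): return R.T@(np.array(X)[:2]-o)
E
python3 - <<'E'
from m import *
p=capture('wrist');save(p,'w2.png')
for t,z in [('push_post',.118),('stock_box',.096),('pad_face',.092),('jaw',.097)]:
    for r in recognise(p,t)[:2]: print(t,r['point'],r['confidence'],inv(onz(p,r['point'],z)))
for k,X in dict(post=J(0,-.105,.118),pad0=J(.072,0,.092),fence=J(-.045,0,.096),box=J(0,0,.096)).items(): print(k,np.round(proj(p,X)))
print(inv(observe()['eef_pos']))
E
```

```text
t: 6.97
eef_pos: [0.4679, -0.0212, 0.2355]
orientation: [-3.141, -0.001, 2.948]
force: [-0.5, -0.5, -1.1]
gripper_width: 0.586
gripper_force: 0.0
push_post [183.3, 300.3] 0.86 [-0.01144871 -0.08805957]
push_post [246.4, 376.9] 0.25 [ 0.05508379 -0.00736541]
stock_box [255.8, 56.6] 0.97 [ 0.07569086 -0.36062234]
stock_box [183.7, 378.7] 0.91 [-0.00690747 -0.00393773]
pad_face [236.5, 373.1] 0.6 [ 0.05398741 -0.00382735]
jaw [245.2, 376.3] 0.74 [ 0.06241095 -0.00104665]
post [195. 283.]
pad0 [251. 375.]
fence [147. 386.]
box [190. 382.]
[ 0.00082047 -0.10551013]
```

View pics/w2.png

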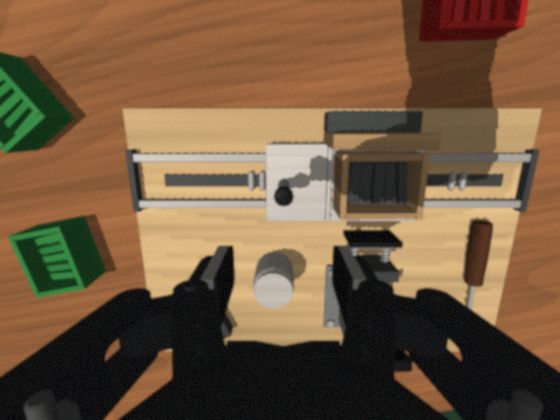

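The knob at (195, 283) coincides with the predicted detent pose, and the box at (188, 380) sits in front of the pad at (238, 372), so the carrier is at the next station. Now I go to the trigger, fingers shut.

```bash
python3 -m jog '{"dp":[[0.03,0.019,0],[0.06,0.038,0],[0.09,0.057,0],[0.127,0.082,0],[0.127,0.082,0],[0.127,0.082,-0.02],[0.127,0.082,-0.05],[0.127,0.082,-0.083],[0.127,0.082,-0.083],[0.127,0.082,-0.083],[0.127,0.082,-0.083],[0.127,0.082,-0.083]],"rotation":[[0,0,0],[0,0,0],[0,0,0],[0,0,0],[0,0,0],[0,0,0],[0,0,0],[0,0,0],[0,0,0],[0,0,0],[0,0,0],[0,0,0]],"fingers":[0,0,0,0,0,0,0,0,0,0,0,0]}'
python3 - <<'E'
from m import *
p=capture('wrist');save(p,'w3.png')
print(np.array(p['T']).round(3)[:3])
for x in (.072,.062,.052,.106): print(x,[np.round(proj(p,J(x,y,.097 if x>.1 else .092))) for y in (-.03,.03)])
print('fence',[np.round(proj(p,J(-.045,y,.096))) for y in (-.055,.055)])
print(inv(observe()['eef_pos']))
for n in ['pad_face','jaw']:
  for r in recognise(p,n)[:2]: print(n,r)
E
```

```text
t: 8.22
eef_pos: [0.5971, 0.0609, 0.156]
orientation: [3.14, 0.004, 2.948]
force: [1.1, 0.2, -0.5]
gripper_width: 0.001
gripper_force: 0.0
[[ 0.192  0.945  0.264  0.531]
 [ 0.981 -0.185 -0.05   0.074]
 [ 0.002  0.269 -0.963  0.327]]
0.072 [array([161., 244.]), array([161., 321.])]
0.062 [array([148., 244.]), array([148., 321.])]
0.052 [array([135., 243.]), array([135., 322.])]
0.106 [array([204., 245.]), array([204., 320.])]
fence [array([-15., 200.]), array([-15., 365.])]
[ 1.12244514e-01 -8.75708536e-05]
pad_face {'point': [149.7, 284.7], 'confidence': 0.55}
jaw {'point': [189.2, 281.0], 'confidence': 0.9}
jaw {'point': [216.4, 157.2], 'confidence': 0.38}
```

View pics/w3.png

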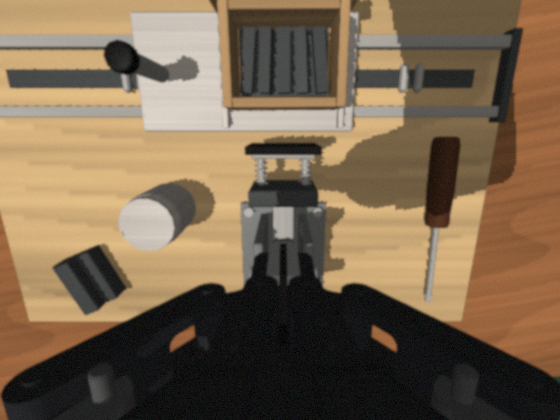

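The view shows the pad at rows 145–154 (cols 246–321), the jaw head at rows 182–205 and the box edge at row 105. It will serve to measure travel. I make a rectified profile tool, then the first squeeze.

```bash
cat >> m.py <<'E'
def prof(p,z,xs,ys):
    g=cv2.cvtColor(p['pixels'],cv2.COLOR_RGB2GRAY).astype(np.float32)
    P=np.array([[proj(p,J(x,y,z)) for x in xs] for y in ys],np.float32)
    return cv2.remap(g,np.ascontiguousarray(P[...,1]),np.ascontiguousarray(P[...,0]),cv2.INTER_LINEAR).mean(0)
def edge(p,z,lo,hi,ys,sgn):
    xs=np.arange(lo,hi,.0005);d=np.gradient(cv2.GaussianBlur(prof(p,z,xs,ys)[None],(0,0),1.5)[0]);i=np.argmax(sgn*d);return round(xs[i]*1000,1),round(float(d[i]),2)
E
python3 - <<'E'
from m import *
p=capture('wrist')
xs=np.arange(.04,.112,.002)
ys=np.r_[np.arange(-.026,-.02,.001),np.arange(.02,.027,.001)]
print(np.c_[xs*1000,prof(p,.092,xs,np.arange(-.024,.025,.002)),prof(p,.097,xs,ys)].round(0).astype(int).tolist())
E
python3 -m jog '{"dp":[[0.005,-0.001,-0.003],[0.01,-0.002,-0.004],[0.015,-0.003,-0.004],[0.018,-0.0035,-0.004],[0.02,-0.004,-0.004],[0.022,-0.0043,-0.004],[0.024,-0.0047,-0.004],[0.024,-0.0047,-0.004]],"rotation":[[0,0,0],[0,0,0],[0,0,0],[0,0,0],[0,0,0],[0,0,0],[0,0,0],[0,0,0]],"fingers":[0,0,0,0,0,0,0,0]}'
```

```text
[[40, 196, 196], [42, 202, 202], [44, 200, 200], [46, 197, 197], [48, 183, 182], [50, 166, 168], [52, 169, 166], [54, 126, 133], [56, 110, 130], [58, 72, 83], [60, 18, 25], [62, 26, 28], [64, 28, 29], [66, 49, 68], [68, 147, 148], [70, 153, 149], [72, 153, 149], [74, 150, 134], [76, 151, 136], [78, 149, 136], [80, 127, 134], [82, 114, 131], [84, 110, 127], [86, 100, 118], [88, 66, 93], [90, 46, 67], [92, 31, 47], [94, 29, 42], [96, 43, 55], [98, 54, 59], [100, 55, 58], [102, 54, 56], [104, 53, 55], [106, 54, 55], [108, 60, 91], [110, 112, 128]]
t: 9.08
eef_pos: [0.6183, 0.0563, 0.1493]
orientation: [-3.142, -0.002, 2.948]
force: [-5.0, 1.0, 3.0]
gripper_width: 0.002
gripper_force: 2.8
```

```bash
python3 -m jog '{"dp":[[0.002,-0.0004,0],[0.005,-0.001,0],[0.008,-0.0016,0],[0.011,-0.002,0],[0.014,-0.0027,0],[0.017,-0.0033,0],[0.019,-0.0037,0],[0.02,-0.004,0],[0.02,-0.004,0]],"rotation":[[0,0,0],[0,0,0],[0,0,0],[0,0,0],[0,0,0],[0,0,0],[0,0,0],[0,0,0],[0,0,0]],"fingers":[0,0,0,0,0,0,0,0,0]}'
cat > chk.py <<'E'
from m import *
p=capture('wrist')
ys=np.arange(-.024,.025,.002)
xs=np.arange(.0,.125,.003)
e=observe();print('tcp',inv(e['eef_pos']).round(4),e['eef_pos'][2].round(4),'F',e['force'].round(1),'Fx',round(float(R[:,0]@e['force'][:2]),1),e['t'])
if __name__=='__main__':
  import sys
  a=float(sys.argv[1])/1000
  print('padfront',edge(p,.092,.072-a-.012,.072-a+.003,ys,-1),'padback',edge(p,.092,.072-a+.002,.072-a+.012,ys,1),'jawback',edge(p,.097,.12-a-.01,.12-a+.01,np.arange(-.026,-.02,.001),1),edge(p,.097,.12-a-.01,.12-a+.01,np.arange(.02,.027,.001),1))
E
python3 chk.py 14
```

```text
t: 9.83
eef_pos: [0.6369, 0.0528, 0.1498]
orientation: [3.141, -0.005, 2.949]
force: [-10.2, 1.1, 7.3]
gripper_width: -0.003
gripper_force: 5.0
tcp [ 0.1528 -0.0003] 0.1499 F [-10.    1.8   6.7] Fx -10.2 9.8833
padfront (np.float64(56.0), -27.47) padback (np.float64(63.0), 25.37) jawback (np.float64(104.0), 18.24) (np.float64(104.0), 16.32)
```

```bash
python3 -m jog '{"dp":[[0.002,-0.0004,0],[0.004,-0.0008,0],[0.006,-0.0012,0],[0.007,-0.0014,0],[0.007,-0.0014,0]],"rotation":[[0,0,0],[0,0,0],[0,0,0],[0,0,0],[0,0,0]],"fingers":[0,0,0,0,0]}'
python3 chk.py 16;python3 -m jog '{"dp":[[0.001,-0.0002,0],[0.002,-0.0004,0],[0.003,-0.0006,0],[0.003,-0.0006,0]],"rotation":[[0,0,0],[0,0,0],[0,0,0],[0,0,0]],"fingers":[0,0,0,0]}'
python3 chk.py 17
```

```text
t: 10.3
eef_pos: [0.6439, 0.0515, 0.1498]
orientation: [3.141, -0.005, 2.949]
force: [-9.9, 1.9, 7.1]
gripper_width: -0.001
gripper_force: 5.2
tcp [ 0.1599 -0.0003] 0.1498 F [-10.    1.4   7. ] Fx -10.1 10.35
padfront (np.float64(54.5), -28.51) padback (np.float64(61.5), 26.34) jawback (np.float64(102.0), 17.58) (np.float64(102.5), 16.76)
t: 10.68
eef_pos: [0.6468, 0.0509, 0.1497]
orientation: [3.141, -0.005, 2.949]
force: [-8.8, 1.4, 6.3]
gripper_width: -0.003
gripper_force: 5.3
tcp [ 0.1629 -0.0003] 0.1497 F [-9.6  2.   6.7] Fx -9.8 10.7333
padfront (np.float64(54.0), -30.31) padback (np.float64(61.0), 25.23) jawback (np.float64(101.5), 18.04) (np.float64(101.5), 17.03)
```

```bash
python3 -m jog '{"dp":[[0.001,-0.0002,0],[0.002,-0.0004,0],[0.002,-0.0004,0]],"rotation":[[0,0,0],[0,0,0],[0,0,0]],"fingers":[0,0,0]}'; python3 -m jog '{"dp":[[0.001,-0.0002,0],[0.002,-0.0004,0],[0.002,-0.0004,0]],"rotation":[[0,0,0],[0,0,0],[0,0,0]],"fingers":[0,0,0]}'
python3 chk.py 18
```

```text
t: 10.98
eef_pos: [0.6487, 0.0506, 0.1495]
orientation: [3.141, -0.005, 2.949]
force: [-9.5, 1.7, 5.5]
gripper_width: -0.0
gripper_force: 5.3
t: 11.23
eef_pos: [0.6505, 0.0502, 0.1493]
orientation: [3.141, -0.006, 2.949]
force: [-10.1, 2.5, 5.4]
gripper_width: 0.001
gripper_force: 5.3
tcp [ 0.1667 -0.0003] 0.1494 F [-10.1   1.7   5.3] Fx -10.3 11.2833
padfront (np.float64(53.0), -29.66) padback (np.float64(60.0), 25.15) jawback (np.float64(100.5), 18.12) (np.float64(100.5), 16.87)
```

```bash
python3 -m jog '{"dp":[[0.001,-0.0002,0],[0.0015,-0.0003,0],[0.0015,-0.0003,0]],"rotation":[[0,0,0],[0,0,0],[0,0,0]],"fingers":[0,0,0]}'; python3 -m jog '{"dp":[[0.001,-0.0002,0],[0.0015,-0.0003,0],[0.0015,-0.0003,0]],"rotation":[[0,0,0],[0,0,0],[0,0,0]],"fingers":[0,0,0]}'
python3 chk.py 19
```

```text
t: 11.53
eef_pos: [0.6519, 0.0499, 0.1492]
orientation: [3.141, -0.006, 2.949]
force: [-8.6, 2.2, 4.1]
gripper_width: -0.002
gripper_force: 5.3
t: 11.78
eef_pos: [0.6532, 0.0497, 0.149]
orientation: [3.141, -0.006, 2.949]
force: [-9.6, 2.3, 5.1]
gripper_width: 0.001
gripper_force: 5.4
tcp [ 0.1695 -0.0003] 0.149 F [-10.1   2.5   3.9] Fx -10.4 11.8333
padfront (np.float64(52.5), -29.74) padback (np.float64(59.0), 26.23) jawback (np.float64(100.0), 18.83) (np.float64(100.5), 17.35)
```

```bash
python3 -m jog '{"dp":[[-0.016,0.0031,0],[-0.032,0.0063,0],[-0.048,0.0094,0],[-0.048,0.0094,0],[-0.04,0.0078,0],[-0.032,0.0063,0],[-0.025,0.0049,0],[-0.018,0.0035,0],[-0.012,0.0024,0],[-0.006,0.0012,0],[0,0,0],[0,0,0]],"rotation":[[0,0,0],[0,0,0],[0,0,0],[0,0,0],[0,0,0],[0,0,0],[0,0,0],[0,0,0],[0,0,0],[0,0,0],[0,0,0],[0,0,0]],"fingers":[0,0,0,0,0,0,0,0,0,0,0,0]}'
python3 chk.py 27
```

```text
t: 12.83
eef_pos: [0.6548, 0.0492, 0.1487]
orientation: [3.141, -0.005, 2.948]
force: [-8.5, 2.2, 5.6]
gripper_width: 0.001
gripper_force: 5.0
tcp [ 0.1709 -0.0004] 0.1488 F [-9.5  2.8  4.6] Fx -9.9 12.8833
padfront (np.float64(44.0), -8.94) padback (np.float64(51.0), 26.59) jawback (np.float64(92.5), 17.99) (np.float64(93.0), 18.96)
```

```bash
python3 -m jog '{"dp":[[-0.016,0.0031,0],[-0.032,0.0063,0],[-0.048,0.0094,0],[-0.048,0.0094,0],[-0.04,0.0078,0],[-0.032,0.0063,0],[-0.025,0.0049,0],[-0.018,0.0035,0],[-0.012,0.0024,0],[-0.006,0.0012,0],[0,0,0],[0,0,0]],"rotation":[[0,0,0],[0,0,0],[0,0,0],[0,0,0],[0,0,0],[0,0,0],[0,0,0],[0,0,0],[0,0,0],[0,0,0],[0,0,0],[0,0,0]],"fingers":[0,0,0,0,0,0,0,0,0,0,0,0]}'
python3 chk.py 35
python3 -m jog '{"dp":[[-0.016,0.0031,0],[-0.032,0.0063,0],[-0.048,0.0094,0],[-0.048,0.0094,0],[-0.04,0.0078,0],[-0.032,0.0063,0],[-0.025,0.0049,0],[-0.018,0.0035,0],[-0.012,0.0024,0],[-0.006,0.0012,0],[0,0,0],[0,0,0]],"rotation":[[0,0,0],[0,0,0],[0,0,0],[0,0,0],[0,0,0],[0,0,0],[0,0,0],[0,0,0],[0,0,0],[0,0,0],[0,0,0],[0,0,0]],"fingers":[0,0,0,0,0,0,0,0,0,0,0,0]}'
python3 chk.py 43; python3 - <<'E'
from m import *
p=capture('wrist');save(p,'w4.png')
for x in (.072-.0435,.025,-.045,.106-.0435): print(x,np.round(proj(p,J(x,0,.095)),1))
E
```

```text
t: 13.88
eef_pos: [0.6553, 0.0491, 0.1488]
orientation: [3.141, -0.005, 2.948]
force: [-8.2, 1.7, 3.5]
gripper_width: 0.003
gripper_force: 5.0
tcp [ 0.1714 -0.0005] 0.1488 F [-9.7  1.9  3.6] Fx -9.8 13.9333
padfront (np.float64(30.5), -16.52) padback (np.float64(43.0), 26.57) jawback (np.float64(86.0), 15.31) (np.float64(86.5), 18.68)
t: 14.93
eef_pos: [0.6555, 0.0491, 0.1488]
orientation: [3.141, -0.005, 2.948]
force: [-8.9, 1.9, 4.2]
gripper_width: 0.001
gripper_force: 5.1
tcp [ 0.1715 -0.0004] 0.1488 F [-8.3  2.2  3.9] Fx -8.6 14.9833
padfront (np.float64(27.0), -17.19) padback (np.float64(36.0), 27.24) jawback (np.float64(79.0), 14.14) (np.float64(81.0), 15.08)
0.028499999999999998 [  7.1 283.1]
0.025 [  1.  283.1]
-0.045 [-133.   283.2]
0.0625 [ 63.1 283.1]
```

View pics/w4.png

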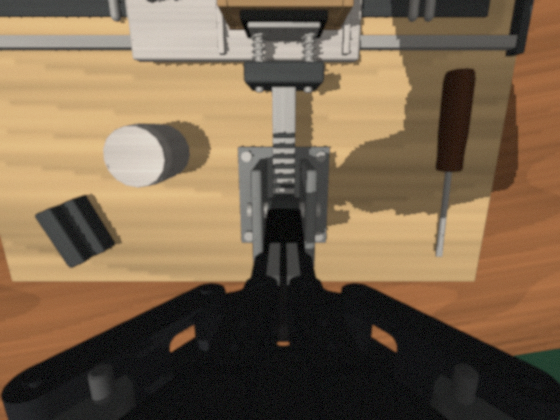

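The picture shows the pad at the box (row ~20, cols 245–322) and the bar pumped out. The jaw is at about 44 mm. One more full pump, then release and measure from a better viewpoint.

```bash
python3 -m jog '{"dp":[[-0.016,0.0031,0],[-0.032,0.0063,0],[-0.048,0.0094,0],[-0.048,0.0094,0],[-0.04,0.0078,0],[-0.032,0.0063,0],[-0.025,0.0049,0],[-0.018,0.0035,0],[-0.012,0.0024,0],[-0.006,0.0012,0],[0,0,0],[0,0,0]],"rotation":[[0,0,0],[0,0,0],[0,0,0],[0,0,0],[0,0,0],[0,0,0],[0,0,0],[0,0,0],[0,0,0],[0,0,0],[0,0,0],[0,0,0]],"fingers":[0,0,0,0,0,0,0,0,0,0,0,0]}'
python3 chk.py 51
python3 -m jog '{"dp":[[-0.02,0.0039,0],[-0.04,0.0078,0],[-0.06,0.0117,0],[-0.07,0.0137,0],[-0.07,0.0137,0],[-0.07,0.0137,0]],"rotation":[[0,0,0],[0,0,0],[0,0,0],[0,0,0],[0,0,0],[0,0,0]],"fingers":[0,0,0,0,0,0]}'
python3 - <<'E'
from m import *
p=capture('wrist');print(inv(np.array(p['T'])[:3,3]),p['T'][2][3])
e=observe();print(e['eef_pos'],e['force'])
for x in (.025,-.045,.106-.0517,.12-.0517): print(x,np.round(proj(p,J(x,0,.097)),1))
im=p['pixels'];a=cv2.resize(im[0:250,180:390],None,fx=2.4,fy=2.4,interpolation=cv2.INTER_CUBIC);cv2.imwrite('pics/w5.png',a[:,:,::-1])
E
```

```text
t: 16.03
eef_pos: [0.6553, 0.0492, 0.1489]
orientation: [3.141, -0.006, 2.948]
force: [-10.1, 1.9, 5.1]
gripper_width: 0.003
gripper_force: 5.9
tcp [ 0.1713 -0.0004] 0.1489 F [-10.6   1.5   4.6] Fx -10.7 16.0833
padfront (np.float64(9.0), 0.0) padback (np.float64(23.5), 3.42) jawback (np.float64(73.5), 12.89) (np.float64(74.5), 10.44)
t: 16.58
eef_pos: [0.5885, 0.0622, 0.15]
orientation: [3.141, 0.003, 2.948]
force: [-0.4, 0.3, 0.2]
gripper_width: 0.001
gripper_force: 0.0
[ 0.03604416 -0.00027767] 0.3213247198574532
[0.58866361 0.06214762 0.14981262] [0.98981637 0.04328754 0.2794608 ]
0.025 [108.7 283. ]
-0.045 [ -4.5 283. ]
0.054299999999999994 [150.4 283. ]
0.0683 [169.3 283. ]
```

View pics/w5.png

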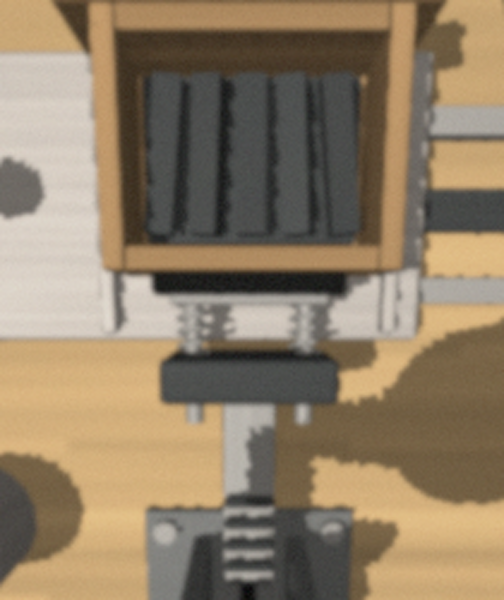

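The picture shows the pad touching the box (crop row ~270), compressed springs at rows 305–350, the jaw head at rows 355–403, and guide pins sticking out behind it. Compression is roughly 5–8 mm. I step back for a view that shows the fence too, to pin this down.

```bash
python3 -m jog '{"dp":[[-0.015,0.0029,0.02],[-0.03,0.0059,0.03],[-0.045,0.0088,0.03],[-0.055,0.0107,0.03],[-0.055,0.0107,0.03],[-0.055,0.0107,0.03]],"rotation":[[0,0,0],[0,0,0],[0,0,0],[0,0,0],[0,0,0],[0,0,0]],"fingers":[0,0,0,0,0,0]}'
python3 - <<'E'
from m import *
p=capture('wrist');cam=inv(np.array(p['T'])[:3,3]);print(cam,p['T'][2][3])
e=observe();print(e['eef_pos'],inv(e['eef_pos']))
ax=np.array([-.06,-.045,-.02,.025,.05,.08]);print([(x,np.round(proj(p,J(x,0,.096)),1).tolist()) for x in ax])
im=p['pixels'];a=cv2.resize(im[60:260,180:390],None,fx=2.8,fy=2.8,interpolation=cv2.INTER_CUBIC);cv2.imwrite('pics/w6.png',a[:,:,::-1])
xs=np.arange(-.062,.085,.001)
c=prof(p,.096,xs,np.arange(-.02,.021,.004)); 
print(list(zip((xs*1000).round().astype(int).tolist(),c.round().astype(int).tolist())))
E
```

```text
t: 17.13
eef_pos: [0.5329, 0.073, 0.1796]
orientation: [3.141, 0.002, 2.948]
force: [0.0, 0.6, 0.2]
gripper_width: -0.005
gripper_force: 0.0
[-0.02039545 -0.00037677] 0.3510401020317621
[0.53298985 0.07291891 0.17941757] [ 0.04700871 -0.00057315]
[(np.float64(-0.06), [73.0, 283.1]), (np.float64(-0.045), [93.3, 283.1]), (np.float64(-0.02), [125.7, 283.1]), (np.float64(0.025), [179.8, 283.1]), (np.float64(0.05), [207.7, 283.1]), (np.float64(0.08), [239.4, 283.1])]
[(-62, 75), (-61, 74), (-60, 76), (-59, 89), (-58, 119), (-57, 147), (-56, 156), (-55, 157), (-54, 156), (-53, 154), (-52, 152), (-51, 151), (-50, 149), (-49, 149), (-48, 148), (-47, 147), (-46, 147), (-45, 142), (-44, 128), (-43, 110), (-42, 123), (-41, 139), (-40, 143), (-39, 144), (-38, 144), (-37, 139), (-36, 111), (-35, 84), (-34, 99), (-33, 130), (-32, 129), (-31, 101), (-30, 76), (-29, 71), (-28, 70), (-27, 69), (-26, 70), (-25, 72), (-24, 72), (-23, 71), (-22, 71), (-21, 69), (-20, 68), (-19, 70), (-18, 72), (-17, 71), (-16, 70), (-15, 71), (-14, 69), (-13, 69), (-12, 68), (-11, 69), (-10, 67), (-9, 68), (-8, 69), (-7
[... 249 characters left out ...]
9, 65), (20, 80), (21, 109), (22, 122), (23, 121), (24, 118), (25, 116), (26, 109), (27, 85), (28, 51), (29, 29), (30, 24), (31, 25), (32, 40), (33, 76), (34, 114), (35, 135), (36, 145), (37, 142), (38, 129), (39, 111), (40, 102), (41, 100), (42, 92), (43, 78), (44, 72), (45, 69), (46, 61), (47, 49), (48, 38), (49, 31), (50, 29), (51, 28), (52, 29), (53, 35), (54, 48), (55, 62), (56, 71), (57, 75), (58, 76), (59, 75), (60, 75), (61, 73), (62, 73), (63, 74), (64, 73), (65, 73), (66, 79), (67, 101), (68, 129), (69, 144), (70, 148), (71, 146), (72, 147), (73, 147), (74, 148), (75, 148), (76, 149), (77, 148), (78, 149), (79, 149), (80, 149), (81, 148), (82, 145), (83, 135), (84, 116), (85, 101)]
```

View pics/w6.png

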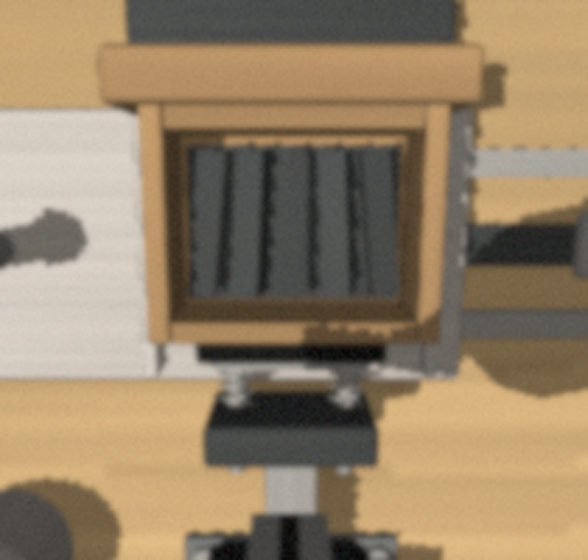

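The crop shows the box flat against the fence (seam at row ~103), the pad on the box (row ~345) and the jaw head at rows 393–465. Fence face to box face reads 70.3 mm, as it should. Box face to jaw gives a compression of about 7 mm, so one more partial pump of 3–4 mm, held.

```bash
python3 -m jog '{"dp":[[0.02,-0.0039,0],[0.04,-0.0078,-0.01],[0.055,-0.0107,-0.03],[0.065,-0.0127,-0.03],[0.072,-0.0141,-0.03],[0.079,-0.0154,-0.03],[0.085,-0.0166,-0.03],[0.09,-0.0176,-0.03],[0.094,-0.0184,-0.03],[0.096,-0.0188,-0.03],[0.096,-0.0188,-0.03],[0.096,-0.0188,-0.03]],"rotation":[[0,0,0],[0,0,0],[0,0,0],[0,0,0],[0,0,0],[0,0,0],[0,0,0],[0,0,0],[0,0,0],[0,0,0],[0,0,0],[0,0,0]],"fingers":[0,0,0,0,0,0,0,0,0,0,0,0]}'
cat > c2.py <<'E'
from m import *
p=capture('wrist');e=observe();cam=inv(np.array(p['T'])[:3,3])
print('tcp',inv(e['eef_pos']).round(4),'cam',cam.round(4),'Fx',round(float(R[:,0]@e['force'][:2]),1))
ys=np.arange(-.02,.021,.004)
for z in (.096,):
    xs=np.arange(.015,.08,.001);c=prof(p,z,xs,ys);print(list(zip((xs*1000).round().astype(int).tolist(),c.round().astype(int).tolist())))
print('side cols jawback',edge(p,.097,.05,.08,np.r_[np.arange(-.026,-.02,.001)],1),edge(p,.097,.05,.08,np.arange(.02,.027,.001),1))
E
python3 c2.py
```

```text
t: 18.18
eef_pos: [0.6239, 0.0551, 0.1504]
orientation: [3.141, -0.006, 2.949]
force: [-11.5, 1.3, 7.4]
gripper_width: -0.0
gripper_force: 5.6
tcp [ 0.1397 -0.0006] cam [ 0.0737 -0.0005] Fx -11.2
[(15, 63), (16, 62), (17, 61), (18, 61), (19, 62), (20, 80), (21, 120), (22, 135), (23, 137), (24, 138), (25, 139), (26, 135), (27, 103), (28, 55), (29, 30), (30, 26), (31, 26), (32, 27), (33, 26), (34, 29), (35, 74), (36, 138), (37, 161), (38, 136), (39, 88), (40, 69), (41, 80), (42, 91), (43, 125), (44, 149), (45, 153), (46, 156), (47, 162), (48, 160), (49, 154), (50, 155), (51, 155), (52, 152), (53, 127), (54, 85), (55, 71), (56, 74), (57, 75), (58, 74), (59, 73), (60, 73), (61, 73), (62, 74), (63, 75), (64, 75), (65, 73), (66, 65), (67, 56), (68, 90), (69, 135), (70, 151), (71, 154), (72, 156), (73, 157), (74, 156), (75, 155), (76, 153), (77, 151), (78, 149), (79, 149)]
side cols jawback (np.float64(68.0), 18.85) (np.float64(68.5), 14.81)
```

```bash
python3 -m jog '{"dp":[[0.003,-0.0006,0],[0.006,-0.0012,0],[0.008,-0.0016,0],[0.009,-0.0018,0],[0.009,-0.0018,0]],"rotation":[[0,0,0],[0,0,0],[0,0,0],[0,0,0],[0,0,0]],"fingers":[0,0,0,0,0]}'
python3 c2.py
```

```text
t: 18.65
eef_pos: [0.6328, 0.0535, 0.1509]
orientation: [3.141, -0.006, 2.949]
force: [-13.2, 1.7, 9.4]
gripper_width: -0.001
gripper_force: 6.3
tcp [ 0.1487 -0.0005] cam [ 0.0827 -0.0004] Fx -11.9
[(15, 63), (16, 62), (17, 62), (18, 61), (19, 62), (20, 79), (21, 119), (22, 137), (23, 138), (24, 139), (25, 140), (26, 134), (27, 104), (28, 57), (29, 32), (30, 26), (31, 26), (32, 26), (33, 25), (34, 25), (35, 52), (36, 125), (37, 163), (38, 150), (39, 97), (40, 66), (41, 73), (42, 86), (43, 88), (44, 107), (45, 141), (46, 155), (47, 155), (48, 155), (49, 159), (50, 160), (51, 142), (52, 94), (53, 72), (54, 74), (55, 74), (56, 74), (57, 73), (58, 73), (59, 74), (60, 75), (61, 76), (62, 76), (63, 74), (64, 66), (65, 48), (66, 47), (67, 83), (68, 124), (69, 148), (70, 155), (71, 156), (72, 155), (73, 155), (74, 157), (75, 158), (76, 159), (77, 156), (78, 153), (79, 151)]
side cols jawback (np.float64(67.5), 16.81) (np.float64(68.0), 16.59)
```

```bash
python3 -m jog '{"dp":[[0.0015,-0.0003,0],[0.003,-0.0006,0],[0.003,-0.0006,0],[0.003,-0.0006,0],[0.003,-0.0006,0],[0.003,-0.0006,0]],"rotation":[[0,0,0],[0,0,0],[0,0,0],[0,0,0],[0,0,0],[0,0,0]],"fingers":[0,0,0,0,0,0]}'
python3 c2.py; python3 - <<'E'
from m import *
p=capture('top');im=p['pixels'];a=cv2.resize(im[110:295,150:385],None,fx=3.2,fy=3.2,interpolation=cv2.INTER_CUBIC);cv2.imwrite('pics/end.png',a[:,:,::-1])
E
```

```text
t: 19.2
eef_pos: [0.6358, 0.0529, 0.151]
orientation: [3.141, -0.006, 2.949]
force: [-12.7, 2.4, 8.4]
gripper_width: 0.001
gripper_force: 6.3
tcp [ 0.1517 -0.0005] cam [ 0.0857 -0.0004] Fx -12.3
[(15, 63), (16, 63), (17, 61), (18, 61), (19, 62), (20, 79), (21, 121), (22, 136), (23, 140), (24, 140), (25, 141), (26, 137), (27, 105), (28, 58), (29, 34), (30, 27), (31, 27), (32, 27), (33, 27), (34, 25), (35, 54), (36, 132), (37, 165), (38, 153), (39, 104), (40, 71), (41, 74), (42, 83), (43, 84), (44, 94), (45, 126), (46, 150), (47, 151), (48, 154), (49, 160), (50, 151), (51, 106), (52, 72), (53, 74), (54, 74), (55, 74), (56, 73), (57, 74), (58, 74), (59, 75), (60, 76), (61, 76), (62, 75), (63, 69), (64, 54), (65, 38), (66, 58), (67, 101), (68, 133), (69, 150), (70, 155), (71, 156), (72, 156), (73, 155), (74, 156), (75, 158), (76, 159), (77, 158), (78, 156), (79, 153)]
side cols jawback (np.float64(67.0), 15.86) (np.float64(68.0), 16.21)
```

View pics/end.png

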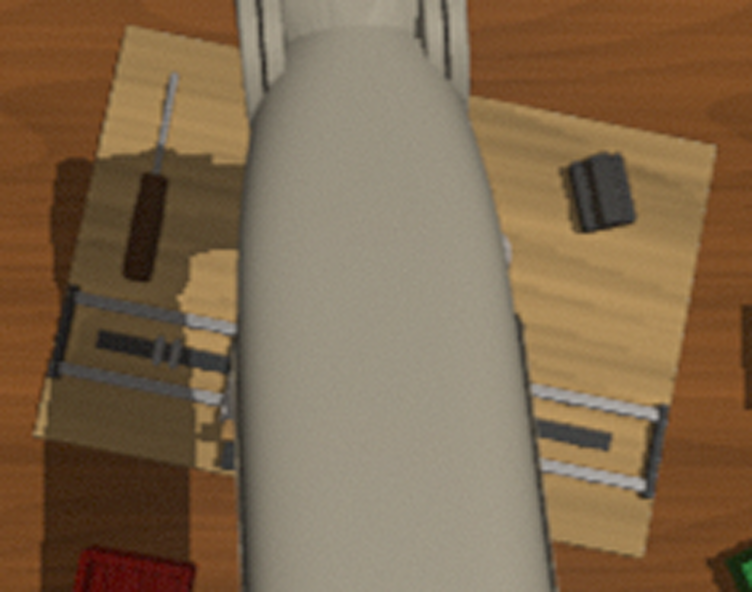

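The screwdriver and die block are unmoved; the tin is mostly hidden by the arm here, but it stood in place in the wrist views. The pad is about 10.5 mm compressed and the trigger is held, so I hand in.

```bash
python3 -c "
from plant import close_job;print(close_job())"
```

```text
the job is handed in; nothing more can be done
None
```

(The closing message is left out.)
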